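# File the drill-bit case in the packed rack

## Task

Put the loose drill-bit case away in the rack: stand it upright, tapered end first, in the narrow gap in the middle of the row, easing the cases beside it apart without toppling any. Press it firmly home against the rubber buffer on the stop plate at the back and let go; be gentle, because the plate is only clamped by friction and must not be shifted, and leave everything else on the bench where it is.

Things in the scene. Friction and masses are not known exactly. Their poses are not given: they have to be found in the camera images.
- case: the loose drill-bit case to put away: upright grey box 118 long (x), 26 thick (y), 100 tall, about 0.3 kg, the longest and tallest case. Origin: centre of its underside. Its +x end is a nose that tapers over the last 26 from 26 thick to a rounded edge 8 wide, full height; its -x end is flat, 12 wide, corners rounded at 7. Stands on the bench (z = 0), left or right of the rack.
- rack: fixed dark steel rack: floor plate 200 (x) by 156 (y), 4 thick; a cheek along each side, 34 high above the bench, inner faces at y = -68 and +68, from x = -60 to +70. Open in front (-x) and on top. Origin: centre of its underside; +x points to the back, the way cases are pushed in.
- stop: upright steel plate across the back of the rack, 135 wide, 85 tall, 8 thick; +x backwards. Origin: bottom centre of its FRONT face, on the rack floor (4 above the bench). From it, 70 above the floor, a rubber-footed buffer screw (10 across) juts 2 to 26 to the front: its setting varies, is not given. Home = nose on the buffer, felt as a rise of force. Clamped; slips at 12 N; over 1.5 = shifted.
- n0: one of four cases loose in the rack: like the loose case but 110 long, 84 tall; 26 thick, about 0.4 kg, nose to the back, 1 to 5 off the plate. Origin: centre of its underside. Two stand left and two right of the middle gap, in any order; that gap is 10 to 16 wide, so the neighbours must slide apart 5 to 8 each; with all five in, 6 of play is left between the cheeks.
- n1: one of four cases loose in the rack: like the loose case but 110 long, 90 tall; 26 thick, about 0.4 kg, nose to the back, 1 to 5 off the plate. Origin: centre of its underside. Two stand left and two right of the middle gap, in any order; that gap is 10 to 16 wide, so the neighbours must slide apart 5 to 8 each; with all five in, 6 of play is left between the cheeks.
- n2: one of four cases loose in the rack: like the loose case but 110 long, 94 tall; 26 thick, about 0.4 kg, nose to the back, 1 to 5 off the plate. Origin: centre of its underside. Two stand left and two right of the middle gap, in any order; that gap is 10 to 16 wide, so the neighbours must slide apart 5 to 8 each; with all five in, 6 of play is left between the cheeks.
- n3: one of four cases loose in the rack: like the loose case but 110 long, 87 tall; 26 thick, about 0.4 kg, nose to the back, 1 to 5 off the plate. Origin: centre of its underside. Two stand left and two right of the middle gap, in any order; that gap is 10 to 16 wide, so the neighbours must slide apart 5 to 8 each; with all five in, 6 of play is left between the cheeks.
- tapbox: bystander: plain grey box with square ends, 85 x 44 x 70 tall, on the other side of the rack from the loose case. Origin: centre of its underside.
- oiler: bystander: steel bottle, 56 across, 130 tall, left of the rack. Origin: centre of its underside.
- offcut: bystander: upright piece of steel tube, 60 across, 70 tall, far right of the rack. Origin: centre of its underside.
- wrench: bystander: wrench lying on the bench between the robot and the rack, right. Origin: near its middle, at its underside.
- driver: bystander: screwdriver lying on the bench between the robot and the rack, left. Origin: near its middle, at its underside.
- cup: bystander: steel cup, 72 across, 90 tall, beside the rack's far right corner. Origin: centre of its underside.
Not all that is in view belongs to the job. What is shaped like the case but purple is not meant.

How it is judged:
On the way, in this order (a step that is already met when the one before it is completed fails the run):
1. the case's nose is in the middle gap, the case standing upright at the rack's floor (x of case in the frame of stop above -0.145 m and y of case in the frame of stop between -0.012 and 0.012 m and z of case in the frame of stop below 0.02 m and angle between case's own z axis and vertical below 0.15 rad), for 0.05 s.
2. the case's nose is pressed against the stop plate's buffer with at least 2.5 N (contact force between case and stop above 2.5 N and x of case in the frame of stop above -0.088 m and z of case in the frame of stop below 0.006 m), for 0.1 s.
At the end, for the whole second after the job is handed in: Case on the rack floor, within 10 mm of its centre line, upright within 0.05 rad, square within 0.06, nose within 3 mm of the buffer; the other four in the rack, upright within 0.07 rad, square within 0.1, noses at most 30 mm off the plate; all at rest (x of buffer_foot in the frame of case below 0.065 m and y of case in the frame of stop between -0.01 and 0.01 m and z of case in the frame of stop below 0.004 m and angle between case's own z axis and vertical below 0.05 rad and angle between the x axis of case and the x axis of stop, either way round below 0.06 rad and angle between each of n0, n1, n2, n3's own z axis and vertical below 0.07 rad and z of each of n0, n1, n2, n3 in the frame of stop below 0.006 m and x of each of n0, n1, n2, n3 in the frame of stop above -0.085 m and angle between the x axis of each of n0, n1, n2, n3 and the x axis of stop, either way round below 0.1 rad and linear speed of each of case, n0, n1, n2, n3 below 0.02 m/s); the robot touches nothing.
It fails at once if a case in the row is toppled (leans over 0.25 rad) (angle between any of n0, n1, n2, n3's own z axis and vertical above 0.25 rad).
It fails at once if the stop plate is shifted by more than 1.5 mm (distance of stop from where it was at the start of the episode above 0.0015 m).
It fails at once if the case is forced against a neighbour with more than 25 N (contact force between case and n0 above 25 N or contact force between case and n1 above 25 N or contact force between case and n2 above 25 N or contact force between case and n3 above 25 N).
It fails at once if a bystander is moved by more than 20 mm (distance of any of tapbox, oiler, offcut, wrench, driver, cup from where it was at the start of the episode above 0.02 m).
It also fails if it takes over 72 s, if anything falls off the work surface, if the arm or the gripper's body presses on something with over 40 N, if the wrist force passes 120 N, or if a joint passes its speed limit or range.

## Robot

A 6-joint arm with a two-finger parallel gripper is mounted at the origin on the work surface. World frame = base frame: x ahead of the robot, y to its left, z up, the work surface at z = 0. Lengths are in m, angles in rad, forces in N, time in s.
With the tool pointing down it reaches from about 0.2 to 0.875 m from the base axis. Payload 3.4 kg.
Tool frame: the origin (TCP) lies on the front face of the gripper's body, between the roots of the fingers; the fingertips stand arm.tip_extent ahead of it and the grasp point (between the pads) lies 78 mm ahead of it (arm.tip_extent is the distance from the TCP to the fingertips, in m); z points along the fingers, y is the line along which they close (so a half turn about z gives the same grasp; the last joint's range is limited). The gripper opens to 94 mm and grips with 3 to 60 N. Pads are 16 mm wide; open, the fingers measure 119 mm over their backs; the gripper's body (75 mm by 177 mm) begins 78 mm behind the grasp point.
Start: joints at [1.072, 0.276, 1.505, -0, 1.361, -0.121], TCP at [0.212, 0.534, 0.303] pointing down, gripper open.
Joint ranges: [-2.89, 2.89], [-0.75, 2.08], [0.22, 2.7], [-1.18, 4.32], [0.11, 2.71], [-2.7, 2.7]. Speed limits (rad/s): [2.57, 2.57, 3.14, 3.14, 3.14, 3.14].

## Interface

Orientations are given as a unit quaternion [x, y, z, w].
In Python, from plant import sensors, grab_frame, order, arm gives the robot as it stands.
- The arm moves only by the tool move_arm, never from a script. Its argument "plan" is a list of rows, each an object of numbers: "x", "y", "z": the shift along the tool's x, y, z in m; "turn": the turn about the tool's z in rad; "jaw": the gripper's target within -1 to 1 (fully open at 1, half-way at 0, shut at -1). A call has 1 to 8 rows; each row shifts and turns the commanded pose from where the row before left it, along the tool's axes as they then stand; what a row does not reach is not made up. A row lasts 1/10 s, in which the tool goes at most 50 mm and 8.59 degrees, less where a joint would pass 70% of its speed; a pose out of reach is approached as far as the arm can. A call with a gripper value outside its range is refused whole. The fingers move at their own pace and stop on an object; "squeeze" is the grip in N (left out, the last holds). Time passes only in rows, so rows that do not move let the fingers close. It gives the time, the measured TCP pose, the force, the opening and the grip force at its end, in the units of the state.
- sensors.observe(): the state, without advancing time (a new reading comes with each control period).
- grab_frame(name): name is "scene" or "top"; returns a dict with "img" (400x640x3 uint8, blue, green, red), "fx", "fy", "cx", "cy" (pixels), "R" (3x3) and "t" (3): a world point X has camera coordinates R X + t. Camera axes: x right, y down, z forward; pixel columns grow to the right and rows downward; lengths in m; the calibration is good to about 2 mm. A picture is of the moment at which its call begins. There is no depth.
- order.finish_job(): hands the job in; it is judged then, once.
The state is a dict: "time_s": time; "joint_pos": joint angles; "dq": joint speeds; "joint_efforts": joint torques, N m; "eef_pos": TCP position; "eef_rot": TCP orientation; "ft_force": force on the tool from outside, world axes, zero at the start; "ft_torque": the same for the moment, N m; "grip_width": finger opening in m; "gripper_force": force on a finger pad.
Only numpy, scipy, OpenCV 4.12 (cv2) and the standard library are available. Lean on these libraries where they do the work, as an engineer would, in place of code of your own. Each camera call takes 0.05 s, during which the arm holds its last target. There are 200 camera calls.

## Working session

There is one attempt and no reset: what is moved stays moved. The work goes in short steps, Python scripts to look and compute and a tool call to move; the robot and the scene stay as the last step left them, time stands still between calls to the robot, and variables do not carry over. Pictures are saved under pics/ and viewed, at most 10 in all, crops included, and the job is handed in when it is done.

Besides the shell and the picture viewer there is one more tool, called as a command line: name --argument value ..., lists and objects as JSON in quotes. move_arm: Moves the arm, as the interface text tells. Its arguments: {"type":"object","properties":{"plan":{"type":"array"},"squeeze":{"type":"number"}},"required":["plan"]}

```bash
mkdir -p pics; python3 - <<'E'
from plant import sensors, grab_frame, order, arm
import cv2,numpy as np,pickle
s=sensors.observe();print({k:np.round(v,3).tolist() for k,v in s.items()},arm.tip_extent)
for n in("scene","top"):
    f=grab_frame(n);cv2.imwrite(f"pics/{n}0.png",f["img"]);pickle.dump(f,open(f"{n}0.pkl","wb"))
    print(n,f["fx"],f["fy"],f["cx"],f["cy"],np.round(f["R"],4).tolist(),f["t"])
E
```

```text
{'time_s': 0.0, 'joint_pos': [1.072, 0.277, 1.506, 0.0, 1.361, -0.121], 'dq': [0.0, 0.001, -0.001, -0.001, 0.0, 0.0], 'joint_efforts': [0.001, -40.46, -23.723, 0.07, 0.034, -0.0], 'eef_pos': [0.212, 0.534, 0.302], 'eef_rot': [0.188, 0.982, -0.001, -0.0], 'ft_force': [-0.255, 0.144, -0.472], 'ft_torque': [0.003, 0.046, -0.012], 'gripper_force': 0.0, 'grip_width': 0.094} 0.0972
scene 391.5857233409679 391.5857233409679 317.1479698920569 196.5218497602787 [[0.0213, 0.9996, 0.0177], [0.7813, -0.0056, -0.6242], [-0.6238, 0.0271, -0.7811]] [-0.03544778 -0.40121646  1.31355937]
top 497.2820936099399 497.2820936099399 320.2861292364413 192.79252931419876 [[-0.0108, -0.9999, 0.0047], [-0.9972, 0.0104, -0.0742], [0.0742, -0.0055, -0.9972]] [0.03831438 0.54547644 1.55038605]
```

View pics/scene0.png

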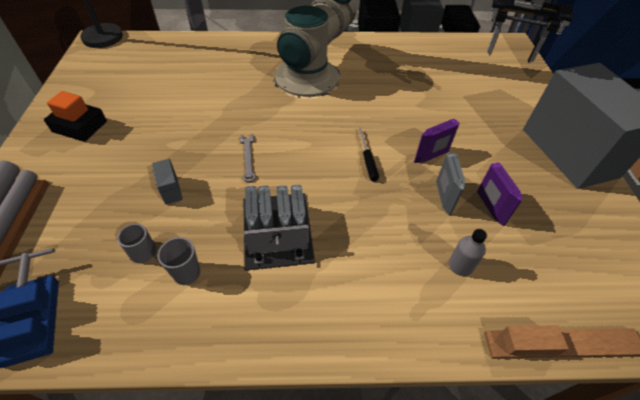

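View pics/top0.png

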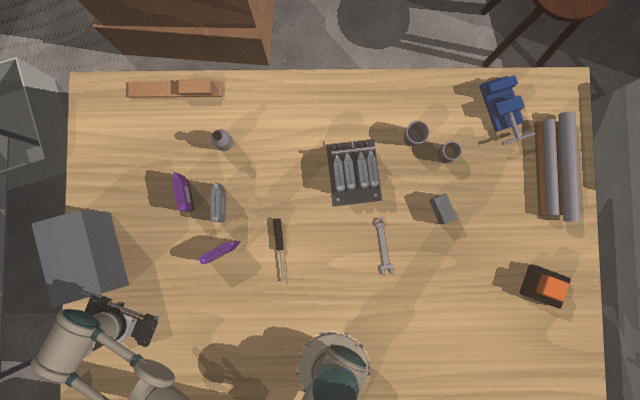

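Candidates for the loose case in the top view: grey case (218,202), purple cases (182,192) and (218,252), tapbox (443,208), and the row cases around (355,170). I choose the grey one at (218,202) and check it in a crop.

```bash
python3 - <<'E'
import cv2,numpy as np
t=cv2.imread('pics/top0.png');s=cv2.imread('pics/scene0.png')
c=lambda im,x,y,w,h,k:cv2.resize(im[y:y+h,x:x+w],None,fx=k,fy=k,interpolation=cv2.INTER_CUBIC)
a=c(t,200,170,40,70,4);b=c(t,318,130,75,70,8)
d=c(s,430,145,40,75,4);e=c(s,235,175,75,75,4)
out=np.zeros((600,800,3),np.uint8)
out[:280,:160]=a;out[:560,180:780]=b
out[290:590,:160]=d
cv2.imwrite('pics/crop0.png',out)
E
```

```text
(no output)
```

View pics/crop0.png

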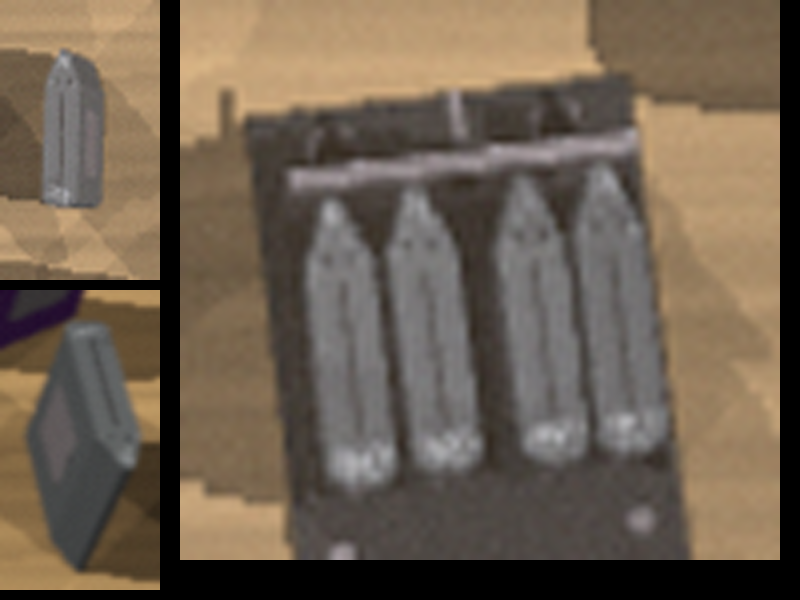

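The crop shows a grey case, nose up (towards +x), so the choice stands. The rack shows four light top faces with the middle gap around top pixel (355,170), and the stop bar from about (332,152) to (375,147).

```bash
cat > h.py <<'E'
import cv2,numpy as np,pickle
def ray(f,u,v,z):
    R=np.array(f["R"]);C=-R.T@np.array(f["t"])
    d=R.T@np.array([(u-f["cx"])/f["fx"],(v-f["cy"])/f["fy"],1])
    return C+d*(z-C[2])/d[2]
def proj(f,X):
    p=np.array(f["R"])@np.array(X)+f["t"];return f["fx"]*p[0]/p[2]+f["cx"],f["fy"]*p[1]/p[2]+f["cy"]
def up(f,x,y,w,h,k=8):
    return cv2.resize(f["img"][y:y+h,x:x+w],None,fx=k,fy=k,interpolation=cv2.INTER_CUBIC)
def blobs(f,x,y,w,h,mask,amin,k=8):
    # contours of mask (function of BGR crop) in full-image pixels
    im=up(f,x,y,w,h,k);m=mask(im).astype(np.uint8)
    m=cv2.morphologyEx(m,cv2.MORPH_OPEN,np.ones((9,9)))
    cs,_=cv2.findContours(m,cv2.RETR_EXTERNAL,cv2.CHAIN_APPROX_NONE)
    return [ (c[:,0,:]+.5)/k-.5+[x,y] for c in cs if cv2.contourArea(c)>amin*k*k]
def rect(f,c,z):
    p=np.array([ray(f,u,v,z)[:2] for u,v in c])
    return p
E
python3 - <<'E'
from h import *
f=pickle.load(open('top0.pkl','rb'))
print('C',-np.array(f["R"]).T@f["t"])
def desc(p,n):
    (c,s,a)=cv2.minAreaRect((p*1000).astype(np.float32));
    box=cv2.boxPoints((c,s,a))
    e=[box[1]-box[0],box[2]-box[1]];l=max(e,key=np.linalg.norm)
    if abs(l[0])>abs(l[1]) and l[0]<0 or abs(l[0])<abs(l[1]) and l[1]<0:l=-l
    print(n,'c',np.round(c,1),'size',np.round(sorted(s),1),'ang',np.round(np.arctan2(l[1],l[0]),3))
im=up(f,318,130,75,70)
for th in (85,95,105):
  for c in blobs(f,318,130,75,70,lambda i:(i.min(2)>th)&(cv2.cvtColor(i,cv2.COLOR_BGR2HSV)[...,1]<60),40):
    desc(rect(f,c,.092),('row',th))
# loose case
for st in (50,70):
  for c in blobs(f,200,170,40,70,lambda i:(cv2.cvtColor(i,cv2.COLOR_BGR2HSV)[...,1]<st),100):
    for z in (0,.1):
      desc(rect(f,c,z),('case',st,z))
      p=rect(f,c,z);print(np.round(p.min(0),4),np.round(p.max(0),4),'tip y',p[p[:,0].argmax()])
# stop ends
L=ray(f,318+(290.5-180)/8-.5+.06,130+180/8-.5,.089);Rr=ray(f,318+(637-180)/8-.5,130+140/8-.5,.089)
print('stop top',L,Rr,np.linalg.norm(L-Rr),(L+Rr)/2,'yaw',np.arctan2(-(Rr-L)[0],-(Rr-L)[1])*-1)
E
```

```text
C [0.42933283 0.04112581 1.58640835]
('row', 85) c [601.3 -22.6] size [ 27.8 113.1] ang 0.101
('row', 85) c [609.6 -95.3] size [ 27.8 111.1] ang 0.108
('row', 85) c [614.6 -73.9] size [124.1 134.3] ang 1.681
('row', 95) c [601.7 -22.8] size [ 26.4 110.8] ang 0.103
('row', 95) c [607.1 -54.5] size [ 26.3 109.3] ang 0.117
('row', 95) c [609.8 -95.7] size [ 26.3 109.1] ang 0.115
('row', 95) c [ 614.5 -125.6] size [ 26.5 110.6] ang 0.1
('row', 95) c [670.4 -68. ] size [ 11.1 133.9] ang 1.68
('row', 105) c [602.1 -23. ] size [ 25.5 108.5] ang 0.097
('row', 105) c [606.6 -54.7] size [ 25.2 106.8] ang 0.117
('row', 105) c [609.9 -95.7] size [ 25.3 106.8] ang 0.118
('row', 105) c [ 614.3 -125.8] size [ 25.2 108.7] ang 0.099
('row', 105) c [670.7 -68.1] size [ 10.  133.5] ang 1.682
('case', 50, 0) c [522.5 359.9] size [ 47.8 125.4] ang -0.016
[0.4596 0.3359] [0.5853 0.3843] tip y [0.58531098 0.36965559]
('case', 50, 0.1) c [516.6 339.8] size [ 44.8 117.5] ang -0.016
[0.4577 0.3173] [0.5755 0.3627] tip y [0.57547883 0.34894656]
('case', 70, 0) c [522.5 359.9] size [ 49.8 126.9] ang -0.019
[0.4588 0.3351] [0.5861 0.3855] tip y [0.58611897 0.3700593 ]
('case', 70, 0.1) c [516.6 339.8] size [ 46.7 118.9] ang -0.019
[0.4569 0.3165] [0.5762 0.3638] tip y [0.57623588 0.34932482]
stop top [ 0.66466229 -0.00211107  0.089     ] [ 0.67868688 -0.13388315  0.089     ] 0.13251630021563798 [ 0.67167459 -0.06799711  0.089     ] yaw 0.10603149052673692
```

move_arm --plan '[{"turn": -0.12, "jaw": 0.3}, {"turn": -0.12, "jaw": 0.3}, {"turn": -0.121, "jaw": 0.3}]' --squeeze 40

```text
invalid input
```

move_arm --plan '[{"x": -0.034, "y": -0.0225}, {"x": -0.034, "y": -0.0225}, {"x": -0.034, "y": -0.0225}, {"x": -0.034, "y": -0.0225}, {"x": -0.034, "y": -0.0225}, {"x": -0.034, "y": -0.0225}, {"x": -0.034, "y": -0.0225}, {"x": -0.032, "y": -0.0225}]'

```text
invalid input
```

move_arm --plan '[{"z": 0.03}, {"z": 0.02}, {}, {}]'

```text
invalid input
```

move_arm --plan '[{"x": 0, "y": 0, "z": 0, "turn": -0.12, "jaw": 0.3}, {"x": 0, "y": 0, "z": 0, "turn": -0.12, "jaw": 0.3}, {"x": 0, "y": 0, "z": 0, "turn": -0.121, "jaw": 0.3}]' --squeeze 40

```text
time_s: 0.4
eef_pos: [0.212, 0.5343, 0.3022]
eef_rot: [0.006, 1.0, -0.0, -0.0]
ft_force: [1.0, -0.3, -0.3]
grip_width: 0.0733
gripper_force: 0.0
```

move_arm --plan '[{"x": -0.034, "y": -0.0225, "z": 0, "turn": 0, "jaw": 0.3}, {"x": -0.034, "y": -0.0225, "z": 0, "turn": 0, "jaw": 0.3}, {"x": -0.034, "y": -0.0225, "z": 0, "turn": 0, "jaw": 0.3}, {"x": -0.034, "y": -0.0225, "z": 0, "turn": 0, "jaw": 0.3}, {"x": -0.034, "y": -0.0225, "z": 0, "turn": 0, "jaw": 0.3}, {"x": -0.034, "y": -0.0225, "z": 0, "turn": 0, "jaw": 0.3}, {"x": -0.034, "y": -0.0225, "z": 0, "turn": 0, "jaw": 0.3}, {"x": -0.032, "y": -0.0225, "z": 0, "turn": 0, "jaw": 0.3}]'

```text
time_s: 1.2
eef_pos: [0.4803, 0.3487, 0.3022]
eef_rot: [0.009, 1.0, -0.0, -0.0]
ft_force: [-0.9, -0.1, 0.3]
grip_width: 0.0613
gripper_force: 0.0
```

move_arm --plan '[{"x": 0, "y": 0, "z": 0.03, "turn": 0, "jaw": 0.3}, {"x": 0, "y": 0, "z": 0.02, "turn": 0, "jaw": 0.3}, {"x": 0, "y": 0, "z": 0, "turn": 0, "jaw": 0.3}, {"x": 0, "y": 0, "z": 0, "turn": 0, "jaw": 0.3}]'

```text
time_s: 1.6
eef_pos: [0.479, 0.35, 0.2525]
eef_rot: [0.008, 1.0, -0.0, -0.0]
ft_force: [0.0, 0.7, 0.7]
grip_width: 0.0609
gripper_force: 0.0
```

move_arm --plan '[{"x": 0, "y": 0, "z": 0.03, "turn": 0, "jaw": 0.3}, {"x": 0, "y": 0, "z": 0.03, "turn": 0, "jaw": 0.3}, {"x": 0, "y": 0, "z": 0.03, "turn": 0, "jaw": 0.3}, {"x": 0, "y": 0, "z": 0.03, "turn": 0, "jaw": 0.3}, {"x": 0, "y": 0, "z": 0, "turn": 0, "jaw": 0.3}, {"x": 0, "y": 0, "z": 0, "turn": 0, "jaw": 0.3}]'

```text
time_s: 2.2
eef_pos: [0.4796, 0.3507, 0.1339]
eef_rot: [0.008, 1.0, 0.0, 0.001]
ft_force: [0.6, -0.4, 1.0]
grip_width: 0.0611
gripper_force: 0.0
```

move_arm --plan '[{"x": 0, "y": 0, "z": 0, "turn": 0, "jaw": -0.2}, {"x": 0, "y": 0, "z": 0, "turn": 0, "jaw": -0.3}, {"x": 0, "y": 0, "z": 0, "turn": 0, "jaw": -0.4}, {"x": 0, "y": 0, "z": 0, "turn": 0, "jaw": -0.6}, {"x": 0, "y": 0, "z": 0, "turn": 0, "jaw": -1}, {"x": 0, "y": 0, "z": 0, "turn": 0, "jaw": -1}, {"x": 0, "y": 0, "z": 0, "turn": 0, "jaw": -1}]'

```text
time_s: 2.9
eef_pos: [0.4792, 0.3502, 0.1332]
eef_rot: [0.008, 1.0, 0.0, 0.0]
ft_force: [-0.5, -0.8, 5.0]
grip_width: 0.026
gripper_force: 40.0
```

move_arm --plan '[{"x": 0, "y": 0, "z": -0.02, "turn": 0, "jaw": -1}, {"x": 0, "y": 0, "z": -0.03, "turn": 0, "jaw": -1}, {"x": 0, "y": 0, "z": -0.03, "turn": 0, "jaw": -1}, {"x": 0, "y": 0, "z": 0, "turn": -0.125, "jaw": -1}, {"x": 0.025, "y": 0, "z": 0, "turn": 0, "jaw": -1}, {"x": 0.025, "y": 0, "z": 0, "turn": 0, "jaw": -1}, {"x": 0.025, "y": 0, "z": 0, "turn": 0, "jaw": -1}, {"x": 0.027, "y": 0, "z": 0, "turn": 0, "jaw": -1}]'

```text
time_s: 3.7
eef_pos: [0.3764, 0.3383, 0.2116]
eef_rot: [-0.054, 0.999, -0.001, -0.001]
ft_force: [-0.0, 0.3, -4.2]
grip_width: 0.0256
gripper_force: 40.0
```

move_arm --plan '[{"x": 0, "y": -0.02, "z": 0, "turn": 0, "jaw": -1}, {"x": 0, "y": -0.03, "z": 0, "turn": 0, "jaw": -1}, {"x": 0, "y": -0.035, "z": 0, "turn": 0, "jaw": -1}, {"x": 0, "y": -0.035, "z": 0, "turn": 0, "jaw": -1}, {"x": 0, "y": -0.035, "z": 0, "turn": 0, "jaw": -1}, {"x": 0, "y": -0.035, "z": 0, "turn": 0, "jaw": -1}, {"x": 0, "y": -0.035, "z": 0, "turn": 0, "jaw": -1}, {"x": 0, "y": -0.035, "z": 0, "turn": 0, "jaw": -1}]'

```text
time_s: 4.5
eef_pos: [0.4048, 0.079, 0.2119]
eef_rot: [-0.054, 0.999, -0.0, -0.001]
ft_force: [0.1, 0.1, -3.3]
grip_width: 0.0259
gripper_force: 40.0
```

move_arm --plan '[{"x": 0, "y": -0.035, "z": 0, "turn": 0, "jaw": -1}, {"x": 0, "y": -0.035, "z": 0, "turn": 0, "jaw": -1}, {"x": 0, "y": -0.035, "z": 0, "turn": 0, "jaw": -1}, {"x": 0, "y": -0.035, "z": 0, "turn": 0, "jaw": -1}, {"x": 0, "y": -0.025, "z": 0, "turn": 0, "jaw": -1}, {"x": 0, "y": -0.011, "z": 0, "turn": 0, "jaw": -1}, {"x": 0, "y": 0, "z": 0, "turn": 0, "jaw": -1}, {"x": 0, "y": 0, "z": 0, "turn": 0, "jaw": -1}]'

```text
time_s: 5.3
eef_pos: [0.4241, -0.0936, 0.2121]
eef_rot: [-0.054, 0.999, 0.001, -0.001]
ft_force: [-0.5, 0.0, -3.8]
grip_width: 0.0259
gripper_force: 40.0
```

```bash
python3 - <<'E'
from plant import sensors, grab_frame
from h import *
s=sensors.observe();print(s["eef_pos"],s["eef_rot"],s["ft_force"])
f=grab_frame("top");pickle.dump(f,open("top1.pkl","wb"));g=grab_frame("scene");pickle.dump(g,open("scene1.pkl","wb"))
out=np.zeros((600,800,3),np.uint8)
out[:600,:400]=up(f,315,130,80,120,5);out[:600,400:]=up(g,235,150,80,120,5)
cv2.imwrite("pics/a1.png",out)
E
```

```text
[ 0.42405851 -0.09355115  0.21213728] [-5.39255819e-02  9.98544258e-01  8.71500585e-04 -7.98233176e-04] [-0.50313252  0.02933694 -3.75489476]
```

View pics/a1.png

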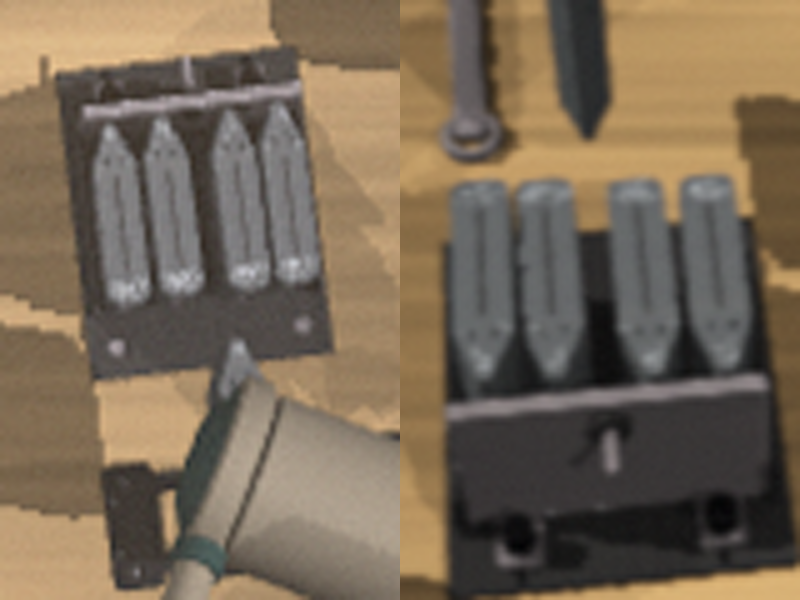

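Nose tip is at top-view pixel ~(362,198); the gap at the tails is at about (358,187). I lower the case and measure again.

move_arm --plan '[{"x": 0, "y": 0, "z": 0.02, "turn": 0, "jaw": -1}, {"x": 0, "y": 0, "z": 0.02, "turn": 0, "jaw": -1}, {"x": 0, "y": 0, "z": 0.02, "turn": 0, "jaw": -1}, {"x": 0, "y": 0, "z": 0.007, "turn": 0, "jaw": -1}, {"x": 0, "y": 0, "z": 0, "turn": 0, "jaw": -1}, {"x": 0, "y": 0, "z": 0, "turn": 0, "jaw": -1}]'

```text
time_s: 6.0
eef_pos: [0.4253, -0.0942, 0.1462]
eef_rot: [-0.055, 0.999, -0.0, 0.001]
ft_force: [-0.0, 0.7, -2.5]
grip_width: 0.0258
gripper_force: 40.0
```

```bash
python3 - <<'E'
from plant import sensors, grab_frame
from h import *
s=sensors.observe();print(s["eef_pos"],s["eef_rot"],s["ft_force"])
f=grab_frame("top");pickle.dump(f,open("top2.pkl","wb"));g=grab_frame("scene");pickle.dump(g,open("scene2.pkl","wb"))
out=np.zeros((600,800,3),np.uint8)
a=up(f,340,155,40,60,10);b=up(g,255,130,60,70,8)
out[:600,:400]=a;out[:560,400:]=b[:,40:440]
cv2.imwrite("pics/a2.png",out)
# predicted nose top from tcp
p=s["eef_pos"];c,sn=np.cos(.109),np.sin(.109)
for d in (96,98,100):
  for z in (.112,.012): print(d,z,proj(f,[p[0]+d/1e3*c,p[1]+d/1e3*sn,z]),proj(g,[p[0]+d/1e3*c,p[1]+d/1e3*sn,z]))
E
```

```text
[ 0.42527027 -0.09420967  0.14623523] [-5.45024692e-02  9.98513482e-01 -1.51451581e-04  5.33047647e-04] [-0.02460192  0.65279313 -2.54229275]
96 0.112 (np.float64(359.6547755582691), np.float64(198.53180622373253)) (np.float64(270.9180079218545), np.float64(168.70977416992716))
96 0.012 (np.float64(357.0183937210463), np.float64(200.50936413897358)) (np.float64(273.9051953672362), np.float64(195.9478420205282))
98 0.112 (np.float64(359.57047435349455), np.float64(197.86493122317302)) (np.float64(270.96774484761585), np.float64(169.34851978637997))
98 0.012 (np.float64(356.93966565372716), np.float64(199.88445866530975)) (np.float64(273.95472980265464), np.float64(196.56991521056685))
100 0.112 (np.float64(359.4861898377402), np.float64(197.1981882431506)) (np.float64(271.0176187349996), np.float64(169.98902433012006))
100 0.012 (np.float64(356.86095218704435), np.float64(199.25966908446406)) (np.float64(274.0043897102724), np.float64(197.19356413051165))
```

View pics/a2.png

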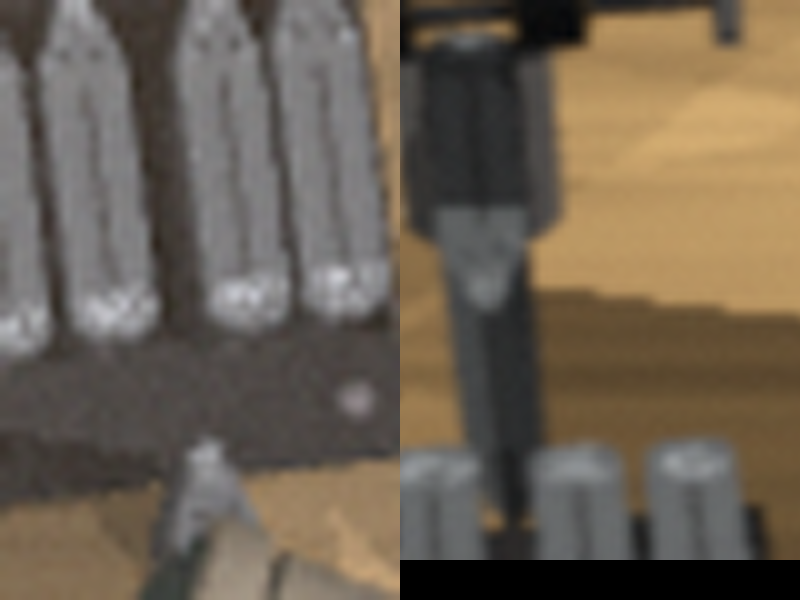

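Nose tip is at crop (207,440), i.e. top pixel (360.2,198.5), about 0.8 mm right of the gap's centre line. I shift 0.8 mm left, lower, and ease it in.

move_arm --plan '[{"x": 0, "y": 0.0008, "z": 0.004, "turn": 0, "jaw": -1}, {"x": 0, "y": 0, "z": 0.0035, "turn": 0, "jaw": -1}, {"x": -0.01, "y": 0, "z": 0, "turn": 0, "jaw": -1}, {"x": -0.01, "y": 0, "z": 0, "turn": 0, "jaw": -1}, {"x": -0.005, "y": 0, "z": 0, "turn": 0, "jaw": -1}, {"x": -0.005, "y": 0, "z": 0, "turn": 0, "jaw": -1}, {"x": -0.005, "y": 0, "z": 0, "turn": 0, "jaw": -1}, {"x": 0, "y": 0, "z": 0, "turn": 0, "jaw": -1}]'

```text
time_s: 6.9
eef_pos: [0.4604, -0.09, 0.1382]
eef_rot: [-0.054, 0.999, -0.0, 0.0]
ft_force: [-0.2, -0.2, -4.3]
grip_width: 0.026
gripper_force: 40.0
```

move_arm --plan '[{"x": -0.003, "y": 0, "z": 0, "turn": 0, "jaw": -1}, {"x": -0.003, "y": 0, "z": 0, "turn": 0, "jaw": -1}, {"x": 0, "y": 0, "z": 0, "turn": 0, "jaw": -1}]'

```text
time_s: 7.2
eef_pos: [0.4659, -0.0893, 0.1382]
eef_rot: [-0.054, 0.999, -0.0, 0.0]
ft_force: [0.8, 0.7, -3.0]
grip_width: 0.0258
gripper_force: 40.0
```

move_arm --plan '[{"x": -0.003, "y": 0, "z": 0, "turn": 0, "jaw": -1}, {"x": -0.003, "y": 0, "z": 0, "turn": 0, "jaw": -1}, {"x": 0, "y": 0, "z": 0, "turn": 0, "jaw": -1}]'

```text
time_s: 7.5
eef_pos: [0.472, -0.0887, 0.1383]
eef_rot: [-0.054, 0.999, -0.0, 0.0]
ft_force: [0.1, 0.5, -4.6]
grip_width: 0.0257
gripper_force: 40.0
```

move_arm --plan '[{"x": -0.003, "y": 0, "z": 0, "turn": 0, "jaw": -1}, {"x": -0.003, "y": 0, "z": 0, "turn": 0, "jaw": -1}, {"x": 0, "y": 0, "z": 0, "turn": 0, "jaw": -1}]'

```text
time_s: 7.8
eef_pos: [0.4776, -0.0879, 0.1381]
eef_rot: [-0.054, 0.999, 0.0, -0.0]
ft_force: [0.2, 0.4, -4.3]
grip_width: 0.0258
gripper_force: 40.0
```

move_arm --plan '[{"x": -0.003, "y": 0, "z": 0, "turn": 0, "jaw": -1}, {"x": -0.003, "y": 0, "z": 0, "turn": 0, "jaw": -1}, {"x": 0, "y": 0, "z": 0, "turn": 0, "jaw": -1}]'

```text
time_s: 8.1
eef_pos: [0.4836, -0.0872, 0.138]
eef_rot: [-0.054, 0.999, 0.0, 0.0]
ft_force: [0.0, 0.3, -3.7]
grip_width: 0.0257
gripper_force: 40.0
```

move_arm --plan '[{"x": -0.003, "y": 0, "z": 0, "turn": 0, "jaw": -1}, {"x": -0.003, "y": 0, "z": 0, "turn": 0, "jaw": -1}, {"x": 0, "y": 0, "z": 0, "turn": 0, "jaw": -1}]'

```text
time_s: 8.4
eef_pos: [0.4897, -0.0865, 0.1381]
eef_rot: [-0.054, 0.999, 0.0, 0.0]
ft_force: [-1.2, 1.4, -4.0]
grip_width: 0.0259
gripper_force: 40.0
```

```bash
python3 - <<'E'
from plant import sensors, grab_frame
from h import *
f=grab_frame("top");g=grab_frame("scene")
out=np.zeros((600,800,3),np.uint8)
a=up(f,325,135,60,70,8);b=up(g,235,165,80,80,5)
out[:560,:400]=a[:,40:440];out[:400,400:]=b
cv2.imwrite("pics/a3.png",out)
E
```

```text
(no output)
```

View pics/a3.png

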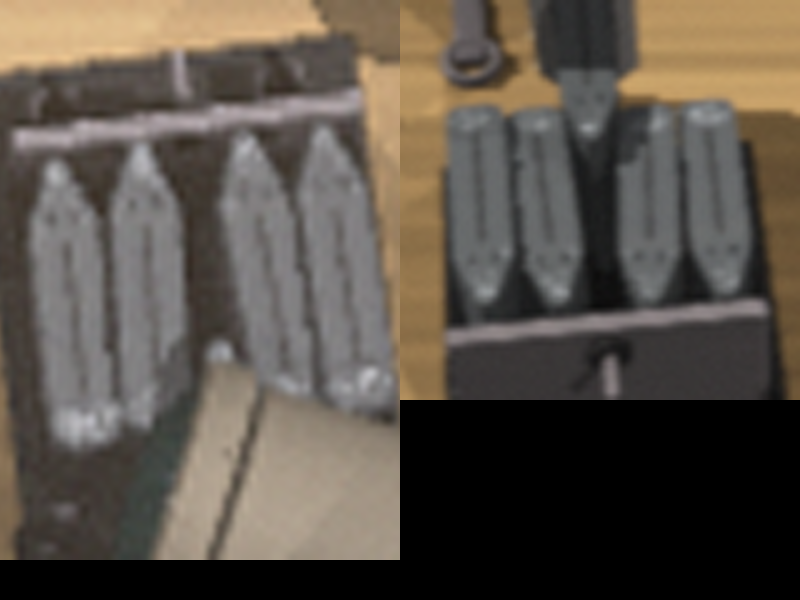

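The nose is between the neighbours (tip at about top pixel (357,178)), and their tails are spreading evenly and upright. I continue.

move_arm --plan '[{"x": -0.004, "y": 0, "z": 0, "turn": 0, "jaw": -1}, {"x": -0.004, "y": 0, "z": 0, "turn": 0, "jaw": -1}, {"x": -0.004, "y": 0, "z": 0, "turn": 0, "jaw": -1}, {"x": 0, "y": 0, "z": 0, "turn": 0, "jaw": -1}]'

```text
time_s: 8.9
eef_pos: [0.5024, -0.0854, 0.1383]
eef_rot: [-0.054, 0.999, -0.0, 0.001]
ft_force: [-0.0, 1.5, -3.7]
grip_width: 0.0259
gripper_force: 40.0
```

move_arm --plan '[{"x": -0.004, "y": 0, "z": 0, "turn": 0, "jaw": -1}, {"x": -0.004, "y": 0, "z": 0, "turn": 0, "jaw": -1}, {"x": -0.004, "y": 0, "z": 0, "turn": 0, "jaw": -1}, {"x": 0, "y": 0, "z": 0, "turn": 0, "jaw": -1}]'

```text
time_s: 9.3
eef_pos: [0.5141, -0.084, 0.1382]
eef_rot: [-0.054, 0.999, 0.0, 0.001]
ft_force: [0.4, 1.7, -4.1]
grip_width: 0.0258
gripper_force: 40.0
```

move_arm --plan '[{"x": -0.004, "y": 0, "z": 0, "turn": 0, "jaw": -1}, {"x": -0.003, "y": 0, "z": 0, "turn": 0, "jaw": -1}, {"x": -0.003, "y": 0, "z": 0, "turn": 0, "jaw": -1}, {"x": 0, "y": 0, "z": 0, "turn": 0, "jaw": -1}]'

```text
time_s: 9.7
eef_pos: [0.5239, -0.083, 0.1382]
eef_rot: [-0.054, 0.999, -0.0, 0.001]
ft_force: [-0.2, -0.4, -4.7]
grip_width: 0.0257
gripper_force: 40.0
```

move_arm --plan '[{"x": -0.003, "y": 0, "z": 0, "turn": 0, "jaw": -1}, {"x": -0.003, "y": 0, "z": 0, "turn": 0, "jaw": -1}, {"x": 0, "y": 0, "z": 0, "turn": 0, "jaw": -1}]'

```text
time_s: 10.0
eef_pos: [0.5295, -0.0822, 0.1381]
eef_rot: [-0.054, 0.999, 0.0, 0.0]
ft_force: [-0.3, 1.9, -4.8]
grip_width: 0.0261
gripper_force: 40.0
```

move_arm --plan '[{"x": -0.002, "y": 0, "z": 0, "turn": 0, "jaw": -1}, {"x": -0.002, "y": 0, "z": 0, "turn": 0, "jaw": -1}, {"x": 0, "y": 0, "z": 0, "turn": 0, "jaw": -1}]'

```text
time_s: 10.3
eef_pos: [0.5332, -0.0818, 0.138]
eef_rot: [-0.054, 0.999, 0.0, 0.0]
ft_force: [-1.4, 0.7, -4.7]
grip_width: 0.0257
gripper_force: 40.0
```

```bash
python3 - <<'E'
from plant import sensors, grab_frame
from h import *
s=sensors.observe();print(s["eef_pos"],s["ft_force"])
f=grab_frame("top");g=grab_frame("scene");pickle.dump(f,open("top4.pkl","wb"));pickle.dump(g,open("scene4.pkl","wb"))
out=np.zeros((600,800,3),np.uint8)
a=up(f,325,135,60,70,8);b=up(g,235,145,80,100,5)
out[:560,:400]=a[:,40:440];out[:500,400:]=b
cv2.imwrite("pics/a4.png",out)
E
```

```text
[ 0.53319726 -0.08183777  0.13804764] [-1.44488374  0.74140718 -4.71988521]
```

View pics/a4.png

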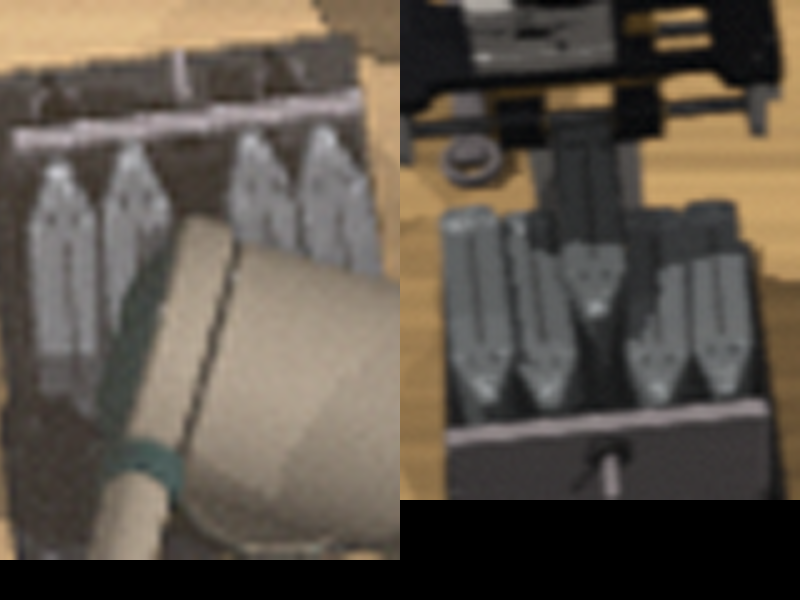

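Nose at scene pixel (274,207), case upright between the neighbours and fingers still behind their tails. I release, back off, close the fingers and push from behind.

move_arm --plan '[{"x": 0, "y": 0, "z": 0.001, "turn": 0, "jaw": -1}, {"x": 0, "y": 0, "z": 0, "turn": 0, "jaw": -0.4}, {"x": 0, "y": 0, "z": 0, "turn": 0, "jaw": -0.3}, {"x": 0, "y": 0, "z": 0, "turn": 0, "jaw": -0.15}, {"x": 0, "y": 0, "z": 0, "turn": 0, "jaw": -0.15}, {"x": 0, "y": 0, "z": 0, "turn": 0, "jaw": -0.15}]'

```text
time_s: 11.0
eef_pos: [0.5333, -0.0821, 0.1374]
eef_rot: [-0.054, 0.999, -0.0, 0.0]
ft_force: [-1.4, 0.2, 0.2]
grip_width: 0.0399
gripper_force: 0.0
```

move_arm --plan '[{"x": 0.01, "y": 0, "z": 0, "turn": 0, "jaw": -0.15}, {"x": 0.02, "y": 0, "z": 0, "turn": 0, "jaw": -0.15}, {"x": 0.03, "y": 0, "z": 0, "turn": 0, "jaw": -0.15}, {"x": 0, "y": 0, "z": 0, "turn": 0, "jaw": -1}, {"x": 0, "y": 0, "z": 0, "turn": 0, "jaw": -1}, {"x": 0, "y": 0, "z": 0, "turn": 0, "jaw": -1}, {"x": 0, "y": 0, "z": 0, "turn": 0, "jaw": -1}, {"x": 0, "y": 0, "z": 0, "turn": 0, "jaw": -1}]'

```text
time_s: 11.8
eef_pos: [0.4741, -0.0885, 0.1371]
eef_rot: [-0.054, 0.999, -0.0, 0.0]
ft_force: [-0.2, 0.2, -0.1]
grip_width: 0.0033
gripper_force: 0.0
```

```bash
python3 - <<'E'
from plant import sensors, grab_frame
from h import *
s=sensors.observe();print(s["eef_pos"],s["eef_rot"],s["ft_force"],s["grip_width"])
f=grab_frame("top");g=grab_frame("scene");pickle.dump(f,open("top5.pkl","wb"));pickle.dump(g,open("scene5.pkl","wb"))
out=np.zeros((600,800,3),np.uint8)
a=up(f,325,135,60,70,8);b=up(g,235,145,80,100,5)
out[:560,:400]=a[:,40:440];out[:500,400:]=b
cv2.imwrite("pics/a5.png",out)
E
```

```text
[ 0.4741135  -0.08847443  0.13714617] [-5.42337166e-02  9.98528225e-01 -5.67446166e-05  2.89445369e-04] [-0.21141002  0.24339268 -0.0500213 ] 0.003305534643406747
```

View pics/a5.png

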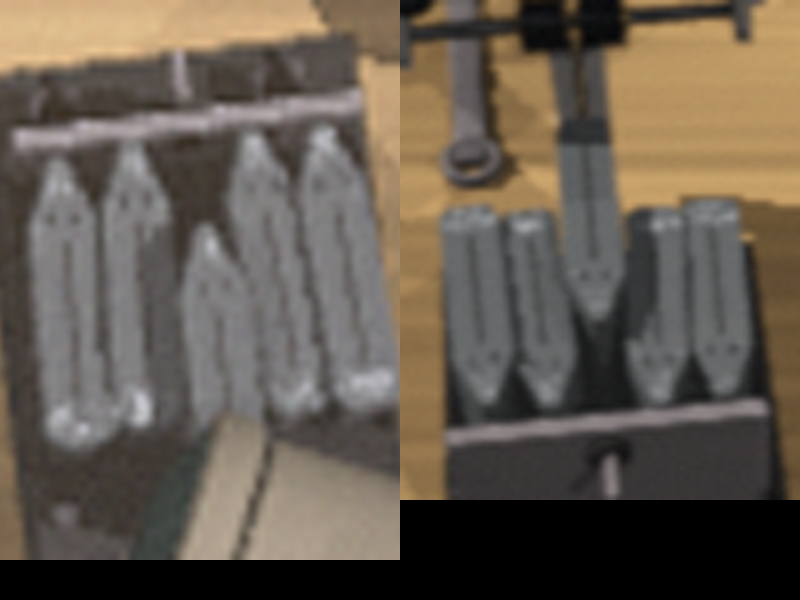

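Case released, standing upright at about 36 mm off the plate with its nose at top pixel (355,163). Now I push it from behind, gently.

move_arm --plan '[{"x": -0.01, "y": 0, "z": 0, "turn": 0, "jaw": -1}, {"x": -0.008, "y": 0, "z": 0, "turn": 0, "jaw": -1}, {"x": -0.003, "y": 0, "z": 0, "turn": 0, "jaw": -1}, {"x": -0.002, "y": 0, "z": 0, "turn": 0, "jaw": -1}, {"x": -0.002, "y": 0, "z": 0, "turn": 0, "jaw": -1}, {"x": 0, "y": 0, "z": 0, "turn": 0, "jaw": -1}]'

```text
time_s: 12.5
eef_pos: [0.4984, -0.0857, 0.1371]
eef_rot: [-0.054, 0.999, 0.0, -0.0]
ft_force: [0.1, -0.5, -0.6]
grip_width: 0.0002
gripper_force: 0.0
```

move_arm --plan '[{"x": -0.001, "y": 0, "z": 0, "turn": 0, "jaw": -1}, {"x": -0.001, "y": 0, "z": 0, "turn": 0, "jaw": -1}, {"x": -0.001, "y": 0, "z": 0, "turn": 0, "jaw": -1}, {"x": 0, "y": 0, "z": 0, "turn": 0, "jaw": -1}]'

```text
time_s: 12.9
eef_pos: [0.5014, -0.0854, 0.1372]
eef_rot: [-0.054, 0.999, 0.0, 0.0]
ft_force: [0.1, -0.8, 0.4]
grip_width: 0.0005
gripper_force: 0.0
```

move_arm --plan '[{"x": -0.001, "y": 0, "z": 0, "turn": 0, "jaw": -1}, {"x": -0.001, "y": 0, "z": 0, "turn": 0, "jaw": -1}, {"x": -0.001, "y": 0, "z": 0, "turn": 0, "jaw": -1}, {"x": 0, "y": 0, "z": 0, "turn": 0, "jaw": -1}]'

```text
time_s: 13.3
eef_pos: [0.5042, -0.085, 0.1371]
eef_rot: [-0.054, 0.999, 0.0, -0.0]
ft_force: [-0.4, -0.6, 0.2]
grip_width: 0.0004
gripper_force: 0.1
```

move_arm --plan '[{"x": -0.001, "y": 0, "z": 0, "turn": 0, "jaw": -1}, {"x": -0.001, "y": 0, "z": 0, "turn": 0, "jaw": -1}, {"x": -0.001, "y": 0, "z": 0, "turn": 0, "jaw": -1}, {"x": 0, "y": 0, "z": 0, "turn": 0, "jaw": -1}]'

```text
time_s: 13.7
eef_pos: [0.5068, -0.0846, 0.137]
eef_rot: [-0.054, 0.999, 0.0, -0.0]
ft_force: [-3.3, 0.7, 1.7]
grip_width: 0.0005
gripper_force: 1.6
```

move_arm --plan '[{"x": -0.001, "y": 0, "z": 0, "turn": 0, "jaw": -1}, {"x": 0, "y": 0, "z": 0, "turn": 0, "jaw": -1}]'

```text
time_s: 13.9
eef_pos: [0.5081, -0.0845, 0.137]
eef_rot: [-0.054, 0.999, 0.0, -0.0]
ft_force: [-2.6, -0.3, -0.2]
grip_width: 0.0004
gripper_force: 1.4
```

move_arm --plan '[{"x": -0.001, "y": 0, "z": 0, "turn": 0, "jaw": -1}, {"x": 0, "y": 0, "z": 0, "turn": 0, "jaw": -1}]'

```text
time_s: 14.1
eef_pos: [0.5093, -0.0845, 0.137]
eef_rot: [-0.054, 0.999, 0.0, 0.0]
ft_force: [-1.9, -0.2, -0.2]
grip_width: 0.0006
gripper_force: 1.2
```

move_arm --plan '[{"x": -0.001, "y": 0, "z": 0, "turn": 0, "jaw": -1}, {"x": -0.001, "y": 0, "z": 0, "turn": 0, "jaw": -1}, {"x": 0, "y": 0, "z": 0, "turn": 0, "jaw": -1}]'

```text
time_s: 14.4
eef_pos: [0.5114, -0.0843, 0.137]
eef_rot: [-0.054, 0.999, 0.0, 0.0]
ft_force: [-1.6, -0.2, -1.0]
grip_width: 0.0001
gripper_force: 1.0
```

move_arm --plan '[{"x": -0.001, "y": 0, "z": 0, "turn": 0, "jaw": -1}, {"x": -0.001, "y": 0, "z": 0, "turn": 0, "jaw": -1}, {"x": 0, "y": 0, "z": 0, "turn": 0, "jaw": -1}]'

```text
time_s: 14.7
eef_pos: [0.5134, -0.0841, 0.1371]
eef_rot: [-0.054, 0.999, 0.0, 0.0]
ft_force: [-1.6, 0.0, -1.0]
grip_width: 0.0005
gripper_force: 1.0
```

move_arm --plan '[{"x": -0.001, "y": 0, "z": 0, "turn": 0, "jaw": -1}, {"x": -0.001, "y": 0, "z": 0, "turn": 0, "jaw": -1}, {"x": 0, "y": 0, "z": 0, "turn": 0, "jaw": -1}]'

```text
time_s: 15.0
eef_pos: [0.5154, -0.0839, 0.1372]
eef_rot: [-0.054, 0.999, -0.0, 0.0]
ft_force: [-2.5, -0.3, -0.6]
grip_width: 0.0007
gripper_force: 0.9
```

move_arm --plan '[{"x": -0.0006, "y": 0, "z": 0, "turn": 0, "jaw": -1}, {"x": -0.0006, "y": 0, "z": 0, "turn": 0, "jaw": -1}, {"x": 0, "y": 0, "z": 0, "turn": 0, "jaw": -1}]'

```text
time_s: 15.3
eef_pos: [0.5163, -0.0837, 0.1372]
eef_rot: [-0.054, 0.999, 0.0, -0.0]
ft_force: [-2.7, 0.2, -0.3]
grip_width: 0.0004
gripper_force: 1.4
```

```bash
python3 - <<'E'
from h import *
f=pickle.load(open('top5.pkl','rb'))
c,s=np.cos(.109),np.sin(.109)
# mean brightness along the rack axis at buffer height in front of the plate (s = mm before front face)
g=cv2.cvtColor(f["img"],cv2.COLOR_BGR2GRAY).astype(np.float32)
for k in (-8,-5,0,5,8):
  r=[]
  for d in range(0,45,3):
    u,v=proj(f,[.6665-d/1e3*c-k/1e3*s,-.0684-d/1e3*s+k/1e3*c,.079]);r.append(int(cv2.getRectSubPix(g,(1,1),(u,v))[0,0]))
  print(k,r)
E
```

```text
-8 [91, 66, 68, 65, 57, 58, 58, 57, 63, 60, 61, 63, 58, 86, 99]
-5 [85, 63, 66, 64, 61, 61, 61, 59, 59, 58, 58, 72, 112, 136, 162]
0 [68, 57, 65, 65, 60, 59, 59, 58, 59, 58, 57, 71, 105, 124, 135]
5 [73, 58, 66, 62, 60, 60, 58, 57, 60, 58, 57, 58, 61, 66, 74]
8 [80, 64, 69, 65, 61, 62, 58, 57, 68, 68, 67, 62, 57, 55, 56]
```

move_arm --plan '[{"x": -0.0007, "y": 0, "z": 0, "turn": 0, "jaw": -1}, {"x": -0.0006, "y": 0, "z": 0, "turn": 0, "jaw": -1}, {"x": 0, "y": 0, "z": 0, "turn": 0, "jaw": -1}]'

```text
time_s: 15.6
eef_pos: [0.5177, -0.0836, 0.1372]
eef_rot: [-0.054, 0.999, 0.0, 0.0]
ft_force: [-3.3, -0.4, 0.2]
grip_width: 0.0007
gripper_force: 1.4
```

move_arm --plan '[{"x": -0.0006, "y": 0, "z": 0, "turn": 0, "jaw": -1}, {"x": -0.0006, "y": 0, "z": 0, "turn": 0, "jaw": -1}, {"x": 0, "y": 0, "z": 0, "turn": 0, "jaw": -1}]'

```text
time_s: 15.9
eef_pos: [0.519, -0.0835, 0.1372]
eef_rot: [-0.054, 0.999, 0.0, 0.0]
ft_force: [-2.4, 0.3, 0.0]
grip_width: 0.0003
gripper_force: 1.3
```

move_arm --plan '[{"x": -0.0007, "y": 0, "z": 0, "turn": 0, "jaw": -1}, {"x": -0.0007, "y": 0, "z": 0, "turn": 0, "jaw": -1}, {"x": 0, "y": 0, "z": 0, "turn": 0, "jaw": -1}]'

```text
time_s: 16.2
eef_pos: [0.5204, -0.0833, 0.1372]
eef_rot: [-0.054, 0.999, 0.0, 0.0]
ft_force: [-3.0, -0.9, -0.3]
grip_width: 0.0002
gripper_force: 1.3
```

move_arm --plan '[{"x": -0.0007, "y": 0, "z": 0, "turn": 0, "jaw": -1}, {"x": -0.0007, "y": 0, "z": 0, "turn": 0, "jaw": -1}, {"x": 0, "y": 0, "z": 0, "turn": 0, "jaw": -1}]'

```text
time_s: 16.5
eef_pos: [0.5218, -0.0832, 0.1372]
eef_rot: [-0.054, 0.999, 0.0, 0.0]
ft_force: [-2.5, 0.4, 0.7]
grip_width: 0.0005
gripper_force: 1.3
```

move_arm --plan '[{"x": -0.0007, "y": 0, "z": 0, "turn": 0, "jaw": -1}, {"x": -0.0007, "y": 0, "z": 0, "turn": 0, "jaw": -1}, {"x": 0, "y": 0, "z": 0, "turn": 0, "jaw": -1}]'

```text
time_s: 16.8
eef_pos: [0.5232, -0.083, 0.1372]
eef_rot: [-0.054, 0.999, 0.0, 0.0]
ft_force: [-2.5, 0.2, 1.1]
grip_width: 0.0003
gripper_force: 1.3
```

move_arm --plan '[{"x": -0.0007, "y": 0, "z": 0, "turn": 0, "jaw": -1}, {"x": -0.0007, "y": 0, "z": 0, "turn": 0, "jaw": -1}, {"x": 0, "y": 0, "z": 0, "turn": 0, "jaw": -1}]'

```text
time_s: 17.1
eef_pos: [0.5246, -0.0829, 0.1371]
eef_rot: [-0.054, 0.999, 0.0, 0.0]
ft_force: [-1.1, 0.9, 0.4]
grip_width: 0.0003
gripper_force: 1.2
```

move_arm --plan '[{"x": -0.0007, "y": 0, "z": 0, "turn": 0, "jaw": -1}, {"x": -0.0007, "y": 0, "z": 0, "turn": 0, "jaw": -1}, {"x": 0, "y": 0, "z": 0, "turn": 0, "jaw": -1}]'

```text
time_s: 17.4
eef_pos: [0.5259, -0.0827, 0.1372]
eef_rot: [-0.054, 0.999, 0.0, 0.0]
ft_force: [-2.5, -0.3, -0.3]
grip_width: 0.0003
gripper_force: 1.2
```

move_arm --plan '[{"x": -0.0007, "y": 0, "z": 0, "turn": 0, "jaw": -1}, {"x": -0.0007, "y": 0, "z": 0, "turn": 0, "jaw": -1}, {"x": 0, "y": 0, "z": 0, "turn": 0, "jaw": -1}]'

```text
time_s: 17.7
eef_pos: [0.5273, -0.0825, 0.1371]
eef_rot: [-0.054, 0.999, 0.0, 0.0]
ft_force: [-2.8, 0.4, -0.3]
grip_width: 0.0003
gripper_force: 1.2
```

move_arm --plan '[{"x": -0.0007, "y": 0, "z": 0, "turn": 0, "jaw": -1}, {"x": -0.0007, "y": 0, "z": 0, "turn": 0, "jaw": -1}, {"x": 0, "y": 0, "z": 0, "turn": 0, "jaw": -1}]'

```text
time_s: 18.0
eef_pos: [0.5288, -0.0824, 0.1372]
eef_rot: [-0.054, 0.999, 0.0, 0.0]
ft_force: [-2.8, -0.1, -0.0]
grip_width: 0.0006
gripper_force: 1.2
```

move_arm --plan '[{"x": -0.0007, "y": 0, "z": 0, "turn": 0, "jaw": -1}, {"x": -0.0007, "y": 0, "z": 0, "turn": 0, "jaw": -1}, {"x": 0, "y": 0, "z": 0, "turn": 0, "jaw": -1}]'

```text
time_s: 18.3
eef_pos: [0.5301, -0.0823, 0.1372]
eef_rot: [-0.054, 0.999, 0.0, 0.0]
ft_force: [-2.2, -0.6, -0.7]
grip_width: 0.0005
gripper_force: 1.2
```

move_arm --plan '[{"x": -0.0007, "y": 0, "z": 0, "turn": 0, "jaw": -1}, {"x": -0.0007, "y": 0, "z": 0, "turn": 0, "jaw": -1}, {"x": 0, "y": 0, "z": 0, "turn": 0, "jaw": -1}]'

```text
time_s: 18.6
eef_pos: [0.5315, -0.0821, 0.1372]
eef_rot: [-0.054, 0.999, 0.0, 0.0]
ft_force: [-3.4, -0.5, 0.5]
grip_width: 0.0005
gripper_force: 1.2
```

move_arm --plan '[{"x": -0.0007, "y": 0, "z": 0, "turn": 0, "jaw": -1}, {"x": -0.0007, "y": 0, "z": 0, "turn": 0, "jaw": -1}, {"x": 0, "y": 0, "z": 0, "turn": 0, "jaw": -1}]'

```text
time_s: 18.9
eef_pos: [0.5329, -0.0819, 0.1372]
eef_rot: [-0.054, 0.999, 0.0, 0.0]
ft_force: [-2.3, 1.1, -0.4]
grip_width: 0.0004
gripper_force: 1.2
```

move_arm --plan '[{"x": -0.0007, "y": 0, "z": 0, "turn": 0, "jaw": -1}, {"x": -0.0007, "y": 0, "z": 0, "turn": 0, "jaw": -1}, {"x": 0, "y": 0, "z": 0, "turn": 0, "jaw": -1}]'

```text
time_s: 19.2
eef_pos: [0.5343, -0.0818, 0.1372]
eef_rot: [-0.054, 0.999, 0.0, 0.0]
ft_force: [-2.6, 1.0, -0.6]
grip_width: 0.0008
gripper_force: 1.2
```

move_arm --plan '[{"x": -0.0007, "y": 0, "z": 0, "turn": 0, "jaw": -1}, {"x": -0.0007, "y": 0, "z": 0, "turn": 0, "jaw": -1}, {"x": 0, "y": 0, "z": 0, "turn": 0, "jaw": -1}]'

```text
time_s: 19.5
eef_pos: [0.5357, -0.0817, 0.1372]
eef_rot: [-0.054, 0.999, 0.0, 0.0]
ft_force: [-2.3, -0.4, -0.1]
grip_width: 0.0005
gripper_force: 1.2
```

move_arm --plan '[{"x": -0.0007, "y": 0, "z": 0, "turn": 0, "jaw": -1}, {"x": -0.0007, "y": 0, "z": 0, "turn": 0, "jaw": -1}, {"x": 0, "y": 0, "z": 0, "turn": 0, "jaw": -1}]'

```text
time_s: 19.8
eef_pos: [0.5371, -0.0815, 0.1372]
eef_rot: [-0.054, 0.999, 0.0, 0.0]
ft_force: [-1.7, -0.4, 0.9]
grip_width: 0.0006
gripper_force: 1.1
```

```bash
python3 - <<'E'
from plant import sensors, grab_frame
from h import *
f=grab_frame("top");g=grab_frame("scene");pickle.dump(f,open("top6.pkl","wb"));pickle.dump(g,open("scene6.pkl","wb"))
out=np.zeros((600,800,3),np.uint8)
a=up(f,325,135,60,70,8);b=up(g,235,145,80,100,5)
out[:560,:400]=a[:,40:440];out[:500,400:]=b
cv2.imwrite("pics/a6.png",out)
E
```

```text
(no output)
```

View pics/a6.png

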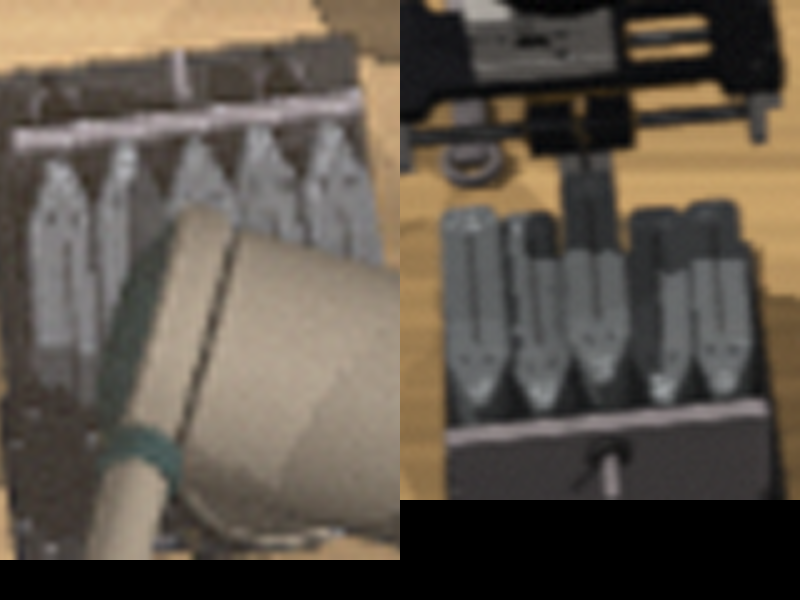

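All five stand upright; the nose at top pixel (354,152) is still about 4–7 mm off the plate, so the buffer is set short. I continue in small steps.

move_arm --plan '[{"x": -0.0006, "y": 0, "z": 0, "turn": 0, "jaw": -1}, {"x": -0.0006, "y": 0, "z": 0, "turn": 0, "jaw": -1}, {"x": 0, "y": 0, "z": 0, "turn": 0, "jaw": -1}]'

```text
time_s: 20.2
eef_pos: [0.5373, -0.0814, 0.1372]
eef_rot: [-0.054, 0.999, 0.0, -0.001]
ft_force: [-4.8, -1.0, 1.6]
grip_width: 0.0003
gripper_force: 2.6
```

move_arm --plan '[{"x": -0.0006, "y": 0, "z": 0, "turn": 0, "jaw": -1}, {"x": 0, "y": 0, "z": 0, "turn": 0, "jaw": -1}, {"x": 0, "y": 0, "z": 0, "turn": 0, "jaw": -1}]'

```text
time_s: 20.5
eef_pos: [0.5374, -0.0814, 0.1372]
eef_rot: [-0.054, 0.999, 0.0, -0.001]
ft_force: [-6.0, -0.6, 3.4]
grip_width: 0.0008
gripper_force: 3.2
```

move_arm --plan '[{"x": -0.0006, "y": 0, "z": 0, "turn": 0, "jaw": -1}, {"x": 0, "y": 0, "z": 0, "turn": 0, "jaw": -1}, {"x": 0, "y": 0, "z": 0, "turn": 0, "jaw": -1}, {"x": 0, "y": 0, "z": 0, "turn": 0, "jaw": -1}]'

```text
time_s: 20.9
eef_pos: [0.5375, -0.0813, 0.1372]
eef_rot: [-0.054, 0.999, 0.0, -0.002]
ft_force: [-6.9, -1.1, 3.6]
grip_width: 0.0001
gripper_force: 3.8
```

Home is felt: the force rose from about 2.5 N to 6.9 N with no travel. I back off.

move_arm --plan '[{"x": 0.001, "y": 0, "z": 0, "turn": 0, "jaw": -1}, {"x": 0.002, "y": 0, "z": 0, "turn": 0, "jaw": -1}, {"x": 0.01, "y": 0, "z": 0, "turn": 0, "jaw": -1}, {"x": 0.03, "y": 0, "z": 0, "turn": 0, "jaw": -1}, {"x": 0.03, "y": 0, "z": 0, "turn": 0, "jaw": -1}, {"x": 0, "y": 0, "z": -0.04, "turn": 0, "jaw": -1}, {"x": 0, "y": 0, "z": -0.05, "turn": 0, "jaw": -1}, {"x": 0, "y": 0, "z": -0.05, "turn": 0, "jaw": -1}]'

```text
time_s: 21.7
eef_pos: [0.4662, -0.0891, 0.2787]
eef_rot: [-0.054, 0.999, 0.0, 0.001]
ft_force: [1.6, 0.1, -0.8]
grip_width: 0.0008
gripper_force: 0.0
```

move_arm --plan '[{"x": 0.04, "y": 0, "z": 0, "turn": 0, "jaw": -1}, {"x": 0.04, "y": 0, "z": 0, "turn": 0, "jaw": -1}, {"x": 0.04, "y": 0, "z": 0, "turn": 0, "jaw": -1}, {"x": 0.02, "y": 0, "z": 0, "turn": 0, "jaw": -1}, {"x": 0, "y": 0, "z": 0, "turn": 0, "jaw": -1}, {"x": 0, "y": 0, "z": 0, "turn": 0, "jaw": -1}]'

```text
time_s: 22.3
eef_pos: [0.3283, -0.1046, 0.2777]
eef_rot: [-0.054, 0.999, -0.001, 0.002]
ft_force: [0.3, -0.2, -0.6]
grip_width: 0.0006
gripper_force: 0.0
```

```bash
python3 - <<'E'
from plant import sensors, grab_frame
from h import *
f=grab_frame("top");g=grab_frame("scene");pickle.dump(f,open("top7.pkl","wb"))
out=np.zeros((600,800,3),np.uint8)
a=up(f,325,135,60,70,8);b=up(g,235,165,80,80,5)
out[:560,:400]=a[:,40:440];out[:400,400:]=b
cv2.imwrite("pics/a7.png",out)
for th in (95,105,115):
  for c in blobs(f,318,130,75,70,lambda i:(i.min(2)>th)&(cv2.cvtColor(i,cv2.COLOR_BGR2HSV)[...,1]<60),40):
    p=rect(f,c,.094);(ce,s,_)=cv2.minAreaRect((p*1000).astype(np.float32));vx,vy,_,_=cv2.fitLine((p*1000).astype(np.float32),1,0,.01,.01).ravel()
    print(th,np.round(ce,1),np.round(sorted(s),1),round(float(np.arctan(vy/vx)),3))
E
```

```text
95 [610.2 -74.5] [131.9 137.1] -0.779
105 [ 614.8 -128.3] [ 26.9 110. ] 0.161
105 [610.9 -73.7] [131.  133.7] -0.527
115 [597.7 -40.8] [14.9 87.6] 0.096
115 [601.8 -22.4] [ 25.7 107.1] 0.115
115 [604.1 -77. ] [ 25.9 115.2] 0.121
115 [ 613.8 -102.1] [ 19.  107.3] 0.138
115 [ 614.8 -128.2] [ 25.5 108.5] 0.171
115 [660.8 -69. ] [ 28.8 133.3] -1.455
```

View pics/a7.png

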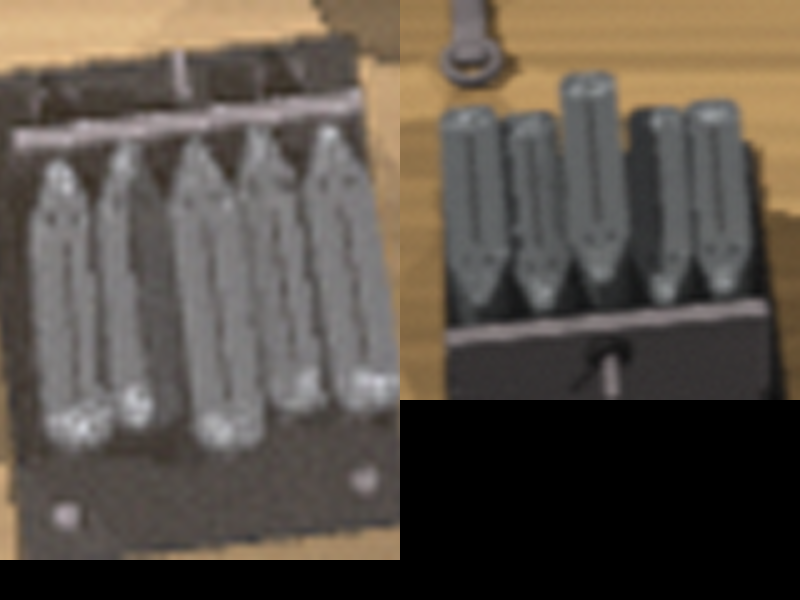

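The last picture shows the case home in the middle at about top pixel (357,170), square to within 0.02 rad, with its four neighbours upright and the bar and gripper clear. I hand in.

```bash
python3 -c "
from plant import order
print(order.finish_job())"
```

```text
the job is handed in; nothing more can be done
None
```

The case is in the middle gap, pressed home on the buffer with about 4 N and released. In the last picture all five cases stand upright with the gripper clear. I handed the job in at about 22 s; it returned no verdict.

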